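# Push a tube rack through the self-closing gate of a loading chute

### The arm

A 7-joint arm with a two-finger parallel gripper is mounted at the origin on a cart in front of the work surface, level with it; the furniture and walls round the work are solid. World frame = base frame: x ahead of the robot, y to its left, z up, the work surface at z = 0. Lengths are in m, angles in rad, forces in N, time in s.
With the tool pointing down it reaches from about 0.4 to 0.85 m from the base axis. Payload 10.4 kg.
Tool frame: the origin (TCP) lies at the very end of the fingers, on their centre line; the grasp point (between the pads) lies 19 mm behind it; x points along the fingers, y is the direction in which the jaws open and shut, and the axes are right-handed (so a half turn about x gives the same grasp; the last joint's range is limited). The gripper opens to 87 mm and grips with 3 to 60 N. Pads are 19 mm wide; open, the fingers measure 117 mm over their backs; the gripper's body (75 mm by 190 mm) begins 51 mm behind the grasp point.
Start: joints at [-1.187, 0.332, -0.065, 1.46, 0.022, 1.35, -0.088], TCP at [0.247, 0.574, 0.223] pointing down, gripper open.
Joint ranges: [-2.6, 2.6], [-0.5, 2.12], [-1.47, 1.34], [0.16, 2.42], [-1.27, 4.41], [0.06, 2.06], [-2.6, 2.6]. Speed limits (rad/s): [2.22, 2.22, 2.79, 2.79, 3.14, 3.14, 3.14].

### API

Orientations are given as a unit quaternion [w, x, y, z].
In Python, from station import ctrl gives the robot as it stands.
- The arm moves only by the tool move_arm, never from a script. Its argument "plan" is a list of rows, each a list of 7 numbers: the shift along the world's x, y, z in mm, then the turn, a rotation vector about the world's x, y, z in degrees, then the opening, from 0 (shut) to 1 (fully open). In form: [[x, y, z, wx, wy, wz, jaw], ...]. A call has 1 to 8 rows; each row is the pose to reach, as a shift and turn from the pose measured when the call began; what a row does not reach only later rows make up. A row lasts 1/12 s, in which the tool goes at most 41.7 mm and 7.16 degrees, less where a joint would pass 70% of its speed; a pose out of reach is approached as far as the arm can. A call with a gripper value outside its range is refused whole. The fingers move at their own pace and stop on an object; "force" is the grip in N (left out, the last holds). Time passes only in rows, so rows that repeat a pose let the fingers close. It gives the time, the measured TCP pose, the force and the opening at its end, in the units of the state.
- ctrl.get_state(): the state, without advancing time (a new reading comes with each control period).
- ctrl.capture(name): name is "scene" or "top" or "wrist"; returns (picture, depth): 420x560x3 uint8, blue, green, red; 420x560 float32, m along the optical axis (not along the pixel's ray), 0 where there is no reading.
- ctrl.camera_model(name): a dict with "mtx" (3x3 intrinsics, pixels), "dist_coeffs" ([k1, k2, p1, p2, k3] as OpenCV has them; the pictures are not rectified), "T" (4x4, takes a point from camera to world coordinates); the wrist camera has in their place "T_tool_cam" (4x4, takes a point from camera to tool coordinates, whose origin is the TCP and whose axes are the tool frame's). Camera axes: x right, y down, z forward; pixel columns grow to the right and rows downward; lengths in m; the calibration is good to about 2 mm. A picture is of the moment at which its call begins: read the wrist's pose just before it. camera_model takes no time and is no camera call.
- ctrl.finish_job(): hands the job in, once; it reports no verdict.
The state is a dict: "time": time; "joints": joint angles; "qd": joint speeds; "effort": joint torques, N m; "tcp_pos": TCP position; "eef_rot": TCP orientation; "contact_force": force on the tool from outside, world axes, zero at the start; "torque": the same for the moment, N m; "gripper_width": finger opening in m.
Only numpy, scipy, OpenCV 4.12 (cv2) and the standard library are available. Lean on these libraries where they do the work, as an engineer would, in place of code of your own. Each camera call takes 0.05 s, during which the arm holds its last target.

### The job

Using fingertips only, push the steel bar on the far side of the chute outwards so that the self-closing gate swings clear, and while one fingertip holds it open push the white tube rack along the chute until its front end is well past the gate. Then push the rack on until it is fully home against the end stop and the gate has sprung shut behind it. Do not grip, lift or tip anything, and leave the amber bottle, the dropper bottle and the small beaker where they stand.

Things in the scene. Friction and masses are not known exactly. Their poses are not given: they have to be found in the camera images.
- chute: Fixed straight open chute, aluminium walls on a grey base plate. Origin on the worktop, mid-channel, at the gate. Its -y is the rack's travel (to the robot's right), +x the far side, z up. Channel x = -41 to +41 mm, floor 5 mm above the worktop; walls 6 mm thick, tops 28 mm above the worktop; runs from y = +330 mm (open end) to the end stop.
- end_stop (a point): Middle of the inner face of the chute's end stop, at chute y = -215 mm, 25 mm above the worktop; the stop is 10 mm thick, its top 45 mm high.
- rack: Loose white plastic tube rack, empty, 75 mm wide (x), 200 mm long (y), 90 mm high, about 0.25 kg; origin at the centre of its underside. It stands on the chute's floor upstream of the gate, long way along the channel, its front (-y) end 15 to 50 mm short of the gate leaf. Home, front against the end stop, its origin is at chute y = -115 mm.
- rack_rear (a point): Middle of the rack's rear end face, rack y = +100 mm, 45 mm above its underside. Each end is a flat upright plate 75 mm wide, 90 mm high, 4 mm thick. When the rack is home this face is 10 mm past the gate leaf, at chute y = -15 mm.
- gate (a joint): Gate hinge, rad: 0 = shut, grows as the bar goes outwards (chute +x) and down; hard stop at 0.95. Axis along the chute at chute x = +57 mm, 10 mm above the worktop. A spring shuts it: 1.5 N at the bar to start, 3.5 N at 0.65. Clear of the rack from 0.5 on. Pushing the rack at the leaf does not open it.
- gate_bar (a point): Point at chute y = +250 mm on the centre line of the steel push bar, 10 mm in diameter, along the far side from chute y = +330 to -8 mm, free between upright arms at +322 and 0 mm. It is 56 mm from the hinge axis: shut, at chute x = +57 mm, 66 mm above the worktop; at 0.65 rad x = +91 mm, 55 mm high. Turns with the gate.
- leaf_tip (a point): Middle of the black guide roller, 10 mm thick, on the inner edge of the steel gate leaf that stands across the channel at chute y = 0. Shut, the leaf reaches over the far wall to chute x = +18 mm, 34 to 83 mm above the worktop; the channel nearer than that stays open. Let go while the rack passes, it rolls along the rack's side (about 0.27 rad) and springs shut behind it.
- amber_bottle: Loose brown bottle, 58 mm across, 126 mm high, beyond the chute; origin at the centre of its underside. Not to be disturbed.
- dropper_bottle: Loose white dropper bottle, 31 mm across, 94 mm high, beyond the chute; origin at the centre of its underside. Not to be disturbed.
- beaker_50: Loose small glass beaker, 50 mm across, 61 mm high, beyond the chute; origin at the centre of its underside. Not to be disturbed.
Not all that is in view belongs to the job. Of the things that look like the rack, the larger one is meant.

How it is judged:
By the outcome, as a careful person would: the job done as asked, in the order asked, and still so for the second after the job is handed in, with the robot touching nothing.
It also fails if it takes over 54 s, if anything falls off the work surface, if the arm or the gripper's body presses on something with over 40 N, if the wrist force passes 120 N, or if a joint passes its speed limit or range.

## Working session

There is one attempt and no reset: what is moved stays moved. The work goes in short steps, Python scripts to look and compute and a tool call to move; the robot and the scene stay as the last step left them, time stands still between calls to the robot, and variables do not carry over. Pictures are saved under pics/ and viewed, and the job is handed in when it is done.

Besides the shell and the picture viewer there is one more tool, called after ">>>" as name(argument=value, ...), one argument or row to a line, values as JSON. move_arm: Moves the arm, as the interface text tells. Its arguments: {"type":"object","properties":{"plan":{"type":"array","items":{"type":"array","items":{"type":"number"}}},"force":{"type":"number"}},"required":["plan"]}

```bash
ls; mkdir -p pics
python3 - <<'E'
from station import ctrl
import cv2
s=ctrl.get_state();print({k:s[k] for k in('time','tcp_pos','eef_rot','contact_force','gripper_width')})
for n in("scene","top"):
    p,d=ctrl.capture(n);cv2.imwrite(f"pics/{n}0.png",p);import numpy as np;np.save(f"pics/{n}0.npy",d)
    m=ctrl.camera_model(n);print(n,m)
E
```

```text
pics
{'time': 0.0, 'tcp_pos': array([0.24714231, 0.5736509 , 0.22175184]), 'eef_rot': array([ 0.69245187,  0.14232822,  0.69261543, -0.14330719]), 'contact_force': array([ 0.87598814,  0.14012781, -0.67617458]), 'gripper_width': 0.08776889175554611}
scene {'mtx': array([[467.86381566,   0.        , 283.71644922],
       [  0.        , 467.86381566, 205.31387782],
       [  0.        ,   0.        ,   1.        ]]), 'dist_coeffs': array([0.03636701, 0.        , 0.        , 0.        , 0.        ]), 'T': array([[ 0.91301257, -0.22244417,  0.34194537,  0.11837937],
       [-0.40748073, -0.53670612,  0.73885451, -0.87993622],
       [ 0.01917029, -0.81391961, -0.58066115,  0.80445967],
       [ 0.        ,  0.        ,  0.        ,  1.        ]])}
top {'mtx': array([[482.13474539,   0.        , 273.26771269],
       [  0.        , 482.13474539, 196.75429679],
       [  0.        ,   0.        ,   1.        ]]), 'dist_coeffs': array([-0.10432284,  0.        ,  0.        ,  0.        ,  0.        ]), 'T': array([[-0.01508857, -0.99236281,  0.12242709,  0.37123975],
       [-0.99985921,  0.01587364,  0.00543971,  0.08712112],
       [-0.00734153, -0.12232777, -0.9924626 ,  1.55851203],
       [ 0.        ,  0.        ,  0.        ,  1.        ]])}
```

View pics/scene0.png

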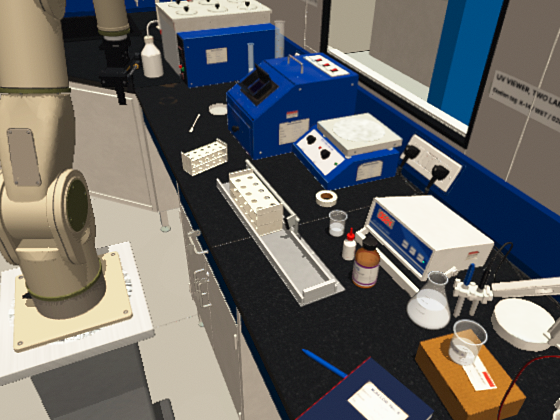

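View pics/top0.png

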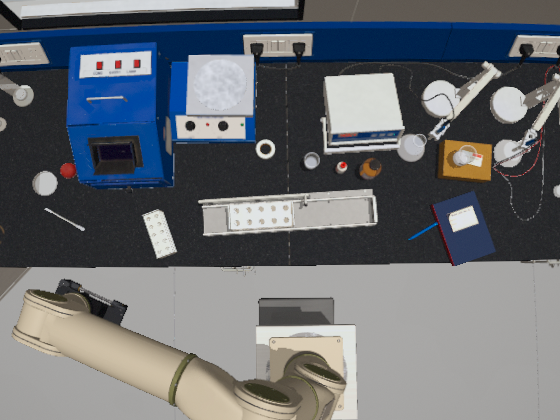

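The chute spans about columns 203–377 and rows 190–235 in the top view. The rack covers 228–294, and the beaker (311,160), dropper (341,168) and amber bottle (371,168) stand beyond it. I'll zoom in on this area.

Run:
```python
import cv2
p=cv2.imread('pics/top0.png');c=p[140:250,190:390];cv2.imwrite('pics/topz.png',cv2.resize(c,None,fx=4,fy=4,interpolation=cv2.INTER_CUBIC))
p=cv2.imread('pics/scene0.png');c=p[150:310,200:400];cv2.imwrite('pics/scz.png',cv2.resize(c,None,fx=3.7,fy=3.7,interpolation=cv2.INTER_CUBIC))
```

```text
(no output)
```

View pics/topz.png

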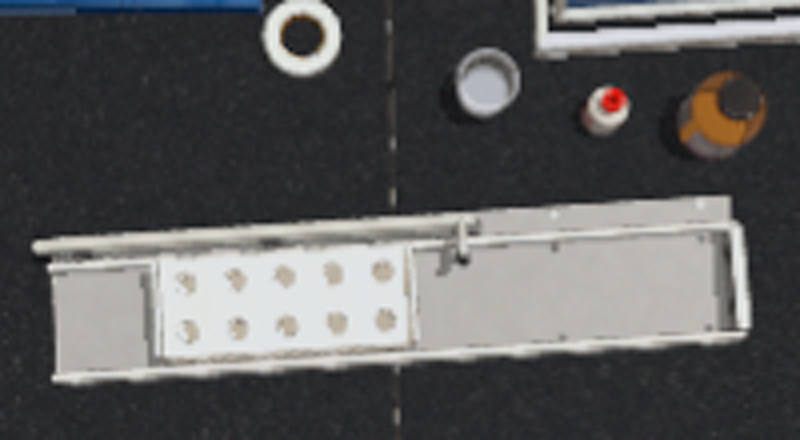

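View pics/scz.png

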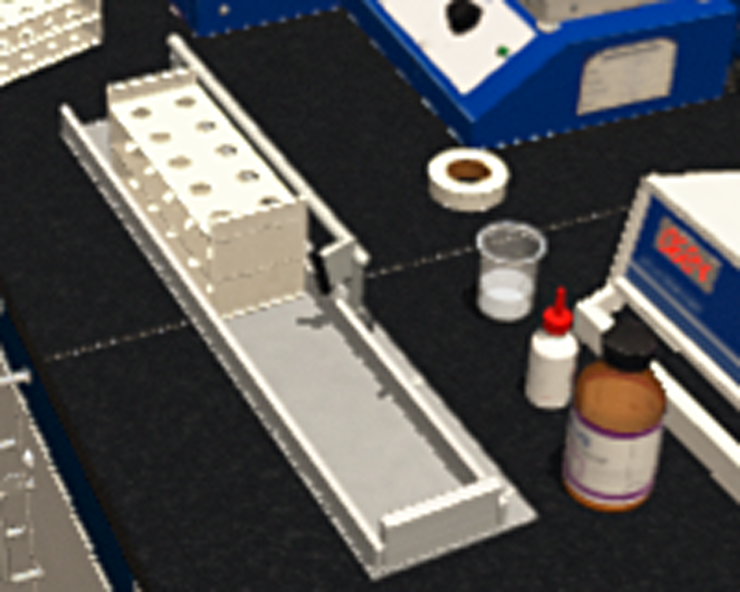

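```bash
cat > h.py <<'E'
import numpy as np,cv2
def ray(m,uv,T=None):
    T=m['T'] if T is None else T
    n=cv2.undistortPoints(np.array([[uv]],float),m['mtx'],m['dist_coeffs'])[0,0]
    d=T[:3,:3]@np.array([n[0],n[1],1.]);return T[:3,3],d
def onz(m,uv,z,T=None):
    o,d=ray(m,uv,T);return o+d*(z-o[2])/d[2]
E
python3 - <<'E'
from h import *
from station import ctrl
m=ctrl.camera_model('top')
P={'near_start':(53,380,.028,-47,330),'near_wall400':(400,362,.028,-47,None),'near_endstop':(748,330,.045,-47,-225),'far_endstop':(742,222,.045,47,-225),
'stop_in_near':(735,325,.045,-47,-215),'bar_l':(36,247,.066,57,330),'bar_r':(478,224,.066,57,-8),'farwall_start':(50,267,.028,47,330),'leaf':(463,222,.083,57,0),'leafin':(463,260,.083,18,0),
'rack_rear_near':(163,360,.095,0,0),'rack_rear_far':(158,258,.095,0,0),'rack_fr_far':(405,244,.095,0,0),'rack_fr_near':(411,347,.095,0,0),
'beaker':(488,80,.061,0,0),'dropper':(607,110,.06,0,0),'amber':(740,97,.126,0,0)}
A=[];B=[]
for k,(u,v,z,cx,cy) in P.items():
    w=onz(m,(190+u/4-.375,140+v/4-.375),z);print(k,np.round(w*1000,1))
    if cy is not None and (cx or cy): A.append((cx,cy));B.append(w[:2]*1000)
A=np.array(A,float);B=np.array(B)
a=A-A.mean(0);b=B-B.mean(0)
th=np.arctan2((a[:,0]*b[:,1]-a[:,1]*b[:,0]).sum(),(a*b).sum())
R=np.array([[np.cos(th),-np.sin(th)],[np.sin(th),np.cos(th)]]);t=B.mean(0)-R@A.mean(0)
print(np.degrees(th),t);print(np.round(B-(A@R.T+t),1))
np.savez('fr.npz',R=R,t=t)
for k in list(P)[-7:]:
    u,v,z=P[k][:3];print(k,np.round(R.T@(onz(m,(190+u/4-.375,140+v/4-.375),z)[:2]*1000-t),1))
E
```

```text
near_start [442.3 321.2  28. ]
near_wall400 [452.5  45.2  28. ]
near_endstop [ 472.1 -229.3   45. ]
far_endstop [ 558. -228.   45.]
stop_in_near [ 476.3 -219.1   45. ]
bar_l [544.5 328.9  66. ]
bar_r [557.1 -16.6  66. ]
farwall_start [532.7 323.7  28. ]
leaf [556.7  -3.9  83. ]
leafin [527.3  -3.2  83. ]
rack_rear_near [453.2 227.   95. ]
rack_rear_far [531.2 230.4  95. ]
rack_fr_far [539.   41.5  95. ]
rack_fr_near [460.2  38.5  95. ]
beaker [672.3 -27.7  61. ]
dropper [ 647.  -121.3   60. ]
amber [ 643.4 -213.6  126. ]
3.0246146044247895 [504.65001477  -5.59479337]
[[ 2.  -0.3]
 [ 2.5  3.5]
 [-5.5 -0.2]
 [ 7.2  3.7]
 [ 0.4  1.9]
 [-4.9 -6. ]
 [-1.5 -2.7]
 [-4.8 -1.3]
 [ 4.6  1.4]]
rack_rear_near [-39.1 235. ]
rack_rear_far [ 39.  234.3]
rack_fr_far [36.8 45.3]
rack_fr_near [-42.   46.4]
beaker [166.2 -30.9]
dropper [ 136.  -123.1]
amber [ 127.6 -215.1]
```

Run:
```python
from h import *
from station import ctrl
from scipy.spatial.transform import Rotation as Ro
s=ctrl.get_state();q=s['eef_rot'];R=Ro.from_quat(q[[1,2,3,0]]).as_matrix();print(np.round(R,3),s['torque'])
print(ctrl.camera_model('wrist'))
y=R[:,1];print('jaw yaw deg',np.degrees(np.arctan2(y[1],y[0])))
# line fits in top: bar and near wall, along columns
p=cv2.imread('pics/top0.png').astype(float).sum(2)/3;m=ctrl.camera_model('top')
for name,u0,u1,r0,r1,z,sg in(('near wall outer',212,355,215,240,.028,-1),('bar outer',204,300,185,204,.066,1)):
    pts=[]
    for u in range(u0,u1):
        col=p[r0:r1,u];g=np.diff(col);i=np.argmin(g) if sg<0 else np.argmax(g>35)
        pts.append((u,r0+i+.5))
    pts=np.array(pts);w=np.array([onz(m,a,z)[:2]*1000 for a in pts])
    for _ in range(6):
        c=np.polyfit(w[:,1],w[:,0],1);r=w[:,0]-np.polyval(c,w[:,1]);w=w[abs(r)<max(2,1.5*np.std(r))]
    print(name,np.degrees(np.arctan(c[0])),'x at y=0',c[1],len(w),r.std())
```

```text
[[-0.     0.396  0.918]
 [-0.001  0.918 -0.396]
 [-1.    -0.001  0.   ]] [-0.01625995 -0.00562677  0.00897774]
{'mtx': array([[350.11648118,   0.        , 278.54161796],
       [  0.        , 350.11648118, 212.02422328],
       [  0.        ,   0.        ,   1.        ]]), 'dist_coeffs': array([-0.08929601,  0.        ,  0.        ,  0.        ,  0.        ]), 'T_tool_cam': array([[-8.18563600e-04, -2.43534736e-01,  9.69891830e-01,
        -1.61240902e-01],
       [ 9.99999664e-01, -2.50137588e-04,  7.81165600e-04,
        -7.86907905e-04],
       [ 5.23654447e-05,  9.69892143e-01,  2.43534859e-01,
        -6.52654119e-02],
       [ 0.00000000e+00,  0.00000000e+00,  0.00000000e+00,
         1.00000000e+00]])}
jaw yaw deg 66.69343269090197
near wall outer -2.662719821472029 x at y=0 454.386023797201 140 0.9045932541172507
bar outer -2.7204093767670057 x at y=0 567.4880174387525 95 0.9418959114446708
```

>>> move_arm(
  plan=[
    [20, -18, 0, 0, 0, -6, 1],
    [40, -36, 0, 0, 0, -12, 1],
    [60, -54, 0, 0, 0, -18, 1],
    [80, -72, 0, 0, 0, -24, 1],
    [100, -90, 0, 0, 0, -30, 1],
    [120, -108, 0, 0, 0, -36, 1],
    [140, -126, 0, 0, 0, -42, 1],
    [160, -144, 0, 0, 0, -48, 1],
  ],
)

```text
time: 0.77
tcp_pos: [0.4079, 0.4285, 0.2215]
eef_rot: [0.573, 0.413, 0.574, -0.414]
contact_force: [-0.5, 0.8, 0.9]
gripper_width: 0.0872
```

>>> move_arm(
  plan=[
    [20, -20, 0, 0, 0, -4, 1],
    [40, -40, 0, 0, 0, -8, 1],
    [60, -60, 0, 0, 0, -12, 1],
    [80, -75, 0, 0, 0, -16, 1],
    [100, -90, 0, 0, 0, -16, 1],
    [120, -105, 0, 0, 0, -16, 1],
    [130, -115, 0, 0, 0, -16, 1],
    [130, -115, 0, 0, 0, -16, 1],
  ],
)

```text
time: 1.43
tcp_pos: [0.5407, 0.3098, 0.221]
eef_rot: [0.509, 0.49, 0.509, -0.492]
contact_force: [0.9, -0.6, -0.8]
gripper_width: 0.0872
```

```bash
cat >> h.py <<'E'
from scipy.spatial.transform import Rotation as Ro
def tool(s):
    T=np.eye(4);T[:3,:3]=Ro.from_quat(s['eef_rot'][[1,2,3,0]]).as_matrix();T[:3,3]=s['tcp_pos'];return T
def snap(ctrl,name,tag):
    s=ctrl.get_state();p,d=ctrl.capture(name);cv2.imwrite(f'pics/{tag}.png',p);np.save(f'pics/{tag}.npy',d);np.save(f'pics/{tag}_T.npy',tool(s));return s,p,d
E
python3 - <<'E'
from h import *
from station import ctrl
s,p,d=snap(ctrl,'wrist','w1');T=tool(s);print(s['time'],s['tcp_pos'],np.round(T[:3,:3],3),s['contact_force'],s['joints'])
E
```

```text
1.4333 [0.54069959 0.30984941 0.22104634] [[-0.001  0.999  0.036]
 [-0.002  0.036 -0.999]
 [-1.    -0.001  0.002]] [ 0.90475344 -0.58951756 -0.84704252] [-0.81554775  0.33191048  0.28299083  1.48178086 -0.0919649   1.34340673
 -0.49045092]
```

View pics/w1.png

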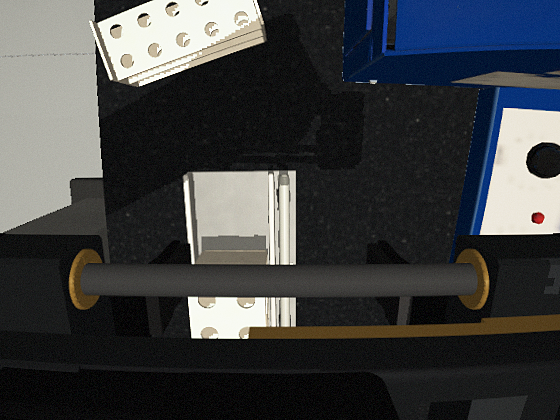

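Run:
```python
import cv2
p=cv2.imread('pics/w1.png');cv2.imwrite('pics/w1z.png',cv2.resize(p[160:350,160:320],None,fx=3,fy=3,interpolation=cv2.INTER_CUBIC))
```

```text
(no output)
```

View pics/w1z.png

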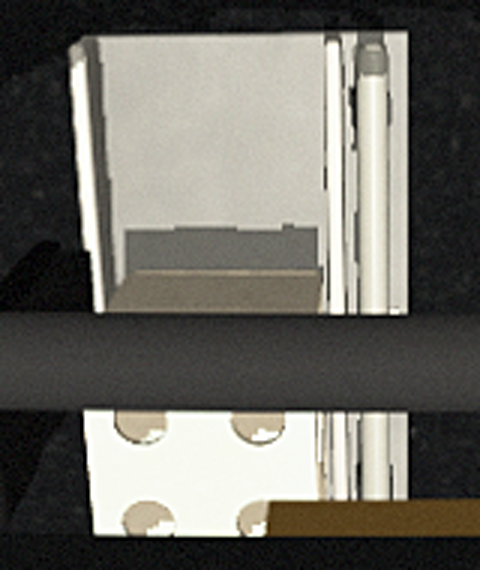

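Run:
```python
from h import *
from station import ctrl
m=ctrl.camera_model('wrist');T=np.load('pics/w1_T.npy')@m['T_tool_cam']
th=np.radians(2.7);R=np.array([[np.cos(th),-np.sin(th)],[np.sin(th),np.cos(th)]])
for n,u,v,z in(('near wall outer start',70,47,.028),('near inner start',84,42,.028),('far inner start',327,38,.028),('far outer start',341,38,.028),('bar L',358,200,.066),('bar R',388,200,.066),('bar L2',359,480,.066),('bar R2',390,480,.066),('barend',373,68,.066),('rackbotL',138,270,.005),('rackbotR',322,268,.005),('base far start',407,33,.003),('floor start',200,35,.005)):
    w=onz(m,(160+u/3-.33,160+v/3-.33),z,T)*1000;print(n,np.round(w[:2],1),np.round(R.T@(w[:2]-[504,0]),1))
```

```text
near wall outer start [442.9 321.1] [-45.9 323.6]
near inner start [447.7 322.9] [-41.  325.2]
far inner start [530.5 327. ] [ 41.9 325.4]
far outer start [535.2 327.2] [ 46.6 325.4]
bar L [542.6 281.6] [ 51.8 279.4]
bar R [552.  281.9] [ 61.2 279.3]
bar L2 [546.5 182.4] [ 51.  180.2]
bar R2 [557.  182.8] [ 61.6 180.1]
barend [545.6 323.5] [ 56.8 321.2]
rackbotL [460.2 232.6] [-32.8 234.4]
rackbotR [530.6 236. ] [ 37.7 234.5]
base far start [558.8 326.5] [ 70.1 323.5]
floor start [484.1 323.4] [ -4.6 324. ]
```

>>> move_arm(
  plan=[
    [-15, -14, 0, 0, 0, 0.6, 0.75],
    [-35, -32, 0, 0, 0, 0.6, 0.75],
    [-54.5, -50.5, 0, 0, 0, 0.6, 0.75],
    [-54.5, -50.5, -25, 0, 0, 0.6, 0.75],
    [-54.5, -50.5, -55, 0, 0, 0.6, 0.75],
    [-54.5, -50.5, -85, 0, 0, 0.6, 0.75],
    [-54.5, -50.5, -100, 0, 0, 0.6, 0.75],
    [-54.5, -50.5, -100, 0, 0, 0.6, 0.75],
  ],
  force=40,
)

```text
time: 2.15
tcp_pos: [0.4818, 0.2615, 0.1174]
eef_rot: [0.512, 0.484, 0.513, -0.49]
contact_force: [-0.8, 0.5, -0.4]
gripper_width: 0.0653
```

Run:
```python
from h import *
from station import ctrl
s,p,d=snap(ctrl,'wrist','w2');T=tool(s);print(s['time'],s['tcp_pos'],np.round(T[:3,:3],3),s['contact_force'],s['gripper_width'])
```

```text
2.15 [0.48177008 0.2615026  0.11744386] [[-0.007  0.999  0.05 ]
 [-0.005  0.05  -0.999]
 [-1.    -0.007  0.004]] [-0.76649963  0.45505447 -0.41615584] 0.0653106994266726
```

View pics/w2.png

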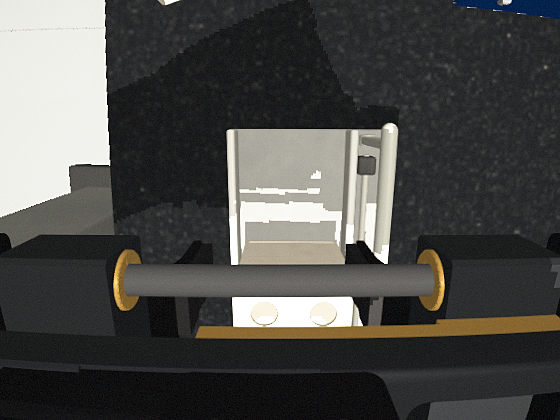

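>>> move_arm(
  plan=[
    [2, -1, -20, 0, 0, 0, 0.75],
    [3, -1, -45, 0, 0, 0, 0.75],
    [3, -1, -65, 0, 0, 0, 0.75],
    [3, -1, -76, 0, 0, 0, 0.75],
    [3, -1, -76, 0, 0, 0, 0.75],
    [3, -1, -76, 0, 0, 0, 0.75],
  ],
)

```text
time: 2.7
tcp_pos: [0.4864, 0.2616, 0.0448]
eef_rot: [0.512, 0.486, 0.513, -0.489]
contact_force: [1.0, -0.0, 0.4]
gripper_width: 0.0654
```

```bash
cat >> h.py <<'E'
def ch(w): # world m -> chute mm
    th=np.radians(2.7);R=np.array([[np.cos(th),-np.sin(th)],[np.sin(th),np.cos(th)]])
    return R.T@(np.asarray(w)[:2]*1000-[504.2,-5])
E
python3 - <<'E'
from h import *
from station import ctrl
s,p,d=snap(ctrl,'wrist','w3');T=tool(s);print(s['time'],s['tcp_pos'],ch(s['tcp_pos']),np.round(T[:3,1],3),s['contact_force'],s['gripper_width'])
E
```

```text
2.7 [0.48635736 0.26163223 0.04483431] [ -5.26273061 267.17674249] [ 0.999  0.05  -0.004] [ 0.98756426 -0.03089584  0.40797964] 0.06541049742594401
```

View pics/w3.png

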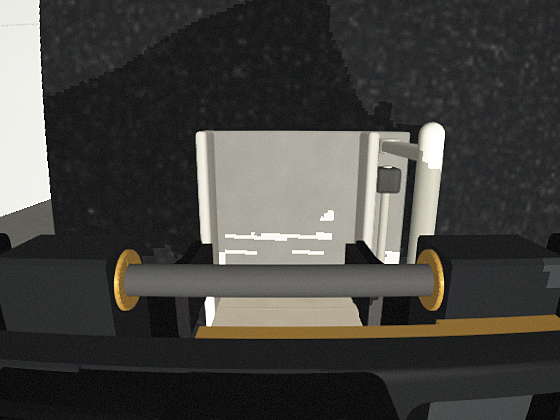

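>>> move_arm(
  plan=[
    [3, 0, -4, 0, 0, 0, 0.75],
    [8, 0, -5, 0, 0, 0, 0.75],
    [13, 0.5, -5, 0, 0, 0, 0.75],
    [18, 1, -5, 0, 0, 0, 0.75],
    [23, 1, -5, 0, 0, 0, 0.75],
    [28, 1, -5, 0, 0, 0, 0.75],
    [28, 1, -5, 0, 0, 0, 0.75],
  ],
)

```text
time: 3.33
tcp_pos: [0.5156, 0.2628, 0.0403]
eef_rot: [0.512, 0.486, 0.513, -0.489]
contact_force: [-1.1, -0.2, 1.0]
gripper_width: 0.0653
```

Run:
```python
from h import *
from station import ctrl
s,p,d=snap(ctrl,'wrist','w4');T=tool(s);print(s['time'],s['tcp_pos'],ch(s['tcp_pos']),np.round(T[:3,1],3),s['contact_force'],s['torque'],s['gripper_width'])
snap(ctrl,'scene','s4')
p=cv2.imread('pics/s4.png')[130:290,190:390];p=cv2.resize(p,None,fx=3.6,fy=3.6);cv2.imwrite('pics/s4z.png',p)
```

```text
3.3333 [0.51557853 0.26284687 0.04027285] [ 23.98321068 267.01352369] [ 0.999  0.05  -0.003] [-1.06760206 -0.16884775  0.99457621] [0.16437074 0.37864375 0.0604878 ] 0.06527180644728506
```

View pics/w4.png

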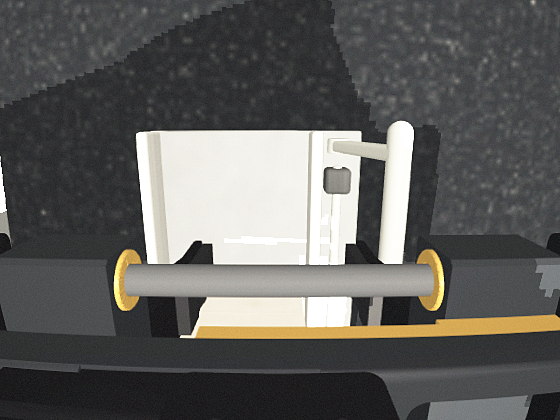

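View pics/s4z.png

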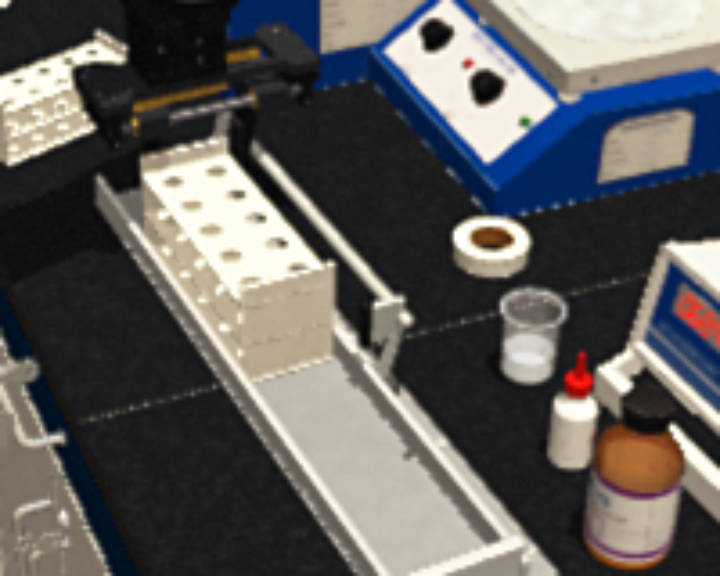

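Bar is swinging out on the finger (w4 columns ~385–411, scene shows the leaf turned). I'll push on out.

>>> move_arm(
  plan=[
    [4, 0, 0, 0, 0, 0, 0.75],
    [8, 0, -1, 0, 0, 0, 0.75],
    [12, 0, -2, 0, 0, 0, 0.75],
    [15.5, 0.5, -2, 0, 0, 0, 0.75],
    [15.5, 0.5, -2, 0, 0, 0, 0.75],
  ],
)

```text
time: 3.85
tcp_pos: [0.5307, 0.2629, 0.0378]
eef_rot: [0.512, 0.486, 0.513, -0.489]
contact_force: [-4.7, -0.5, -1.7]
gripper_width: 0.0655
```

Run:
```python
from h import *
from station import ctrl
s,p,d=snap(ctrl,'wrist','w5');T=tool(s);print(s['time'],s['tcp_pos'],ch(s['tcp_pos']),np.round(T[:3,1],3),s['contact_force'],s['torque'],s['gripper_width'])
m=ctrl.camera_model('wrist');Tc=T@m['T_tool_cam']
g=p.mean(2)
row=g[215];print(np.round(row[330:440:2]).astype(int))
cv2.imwrite('pics/w5z.png',cv2.resize(p[110:340,130:460],None,fx=2.3,fy=2.3))
```

```text
3.85 [0.53067968 0.26294548 0.03782327] [ 39.07224806 266.40066644] [ 0.999  0.049 -0.004] [-4.7243527  -0.49804497 -1.74373648] [-0.10691537  0.90389016  0.0960961 ] 0.06545029423951339
[255 131  53  52  48  48  51  50  52  56  49  44  45  48  52  59  51  49
  48  56  53  48  50  79 201 227 240 247 250 252 253 253 253 252 251 253
  35  44  46  47  48  50  46  51  54  57  63  57  57  52  52  57  45  82
  82]
```

View pics/w5z.png

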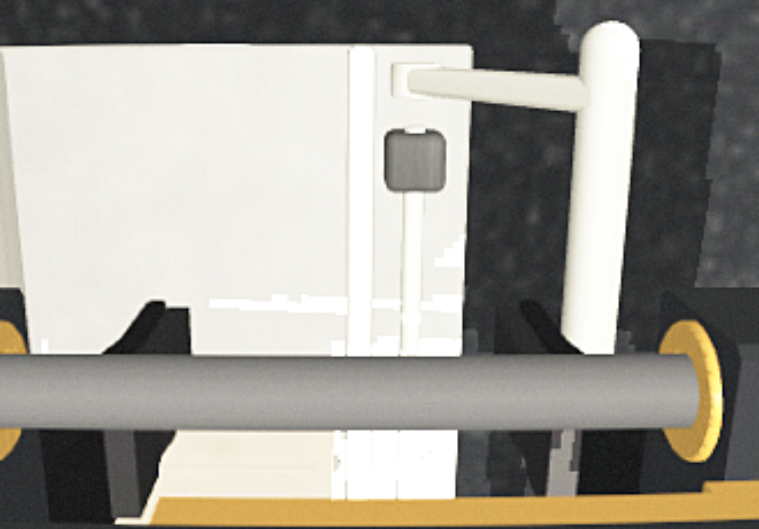

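Run:
```python
from h import *
from station import ctrl
m=ctrl.camera_model('wrist');Tc=np.load('pics/w5_T.npy')@m['T_tool_cam']
for z in(.05,.0545,.06):print(z,[np.round(ch(onz(m,(u,215),z,Tc)),1) for u in(377,389.5,402)])
for a in (.5,.6,.65,.7,.8,.95):print(a,57+56*np.sin(a),10+56*np.cos(a))
```

```text
0.05 [array([ 83. , 292.9]), array([ 88.6, 292.9]), array([ 94.2, 292.9])]
0.0545 [array([ 81.7, 294. ]), array([ 87.1, 294. ]), array([ 92.6, 294.1])]
0.06 [array([ 80.1, 295.5]), array([ 85.3, 295.5]), array([ 90.6, 295.5])]
0.5 83.84783016183536 59.144623465860874
0.6 88.61997851012198 56.218794434941984
0.65 90.89043872121822 54.58069271874713
0.7 93.07619048531069 52.83116248793136
0.8 97.17194109037328 49.01557572344126
0.95 102.55126826820492 42.57425300997748
```

>>> move_arm(
  plan=[
    [3, 0, 0, 0, 0, 0, 0.75],
    [5.5, 0, 0, 0, 0, 0, 0.75],
    [6, -3, 0, 0, 0, 0, 0.75],
    [6.3, -8, 0, 0, 0, 0, 0.75],
    [6.5, -13, 0, 0, 0, 0, 0.75],
    [6.8, -18, 0, 0, 0, 0, 0.75],
    [7, -23, 0, 0, 0, 0, 0.75],
    [7.3, -28, 0, 0, 0, 0, 0.75],
  ],
)

```text
time: 4.57
tcp_pos: [0.5378, 0.2358, 0.0382]
eef_rot: [0.512, 0.486, 0.513, -0.488]
contact_force: [-4.5, 4.8, -1.5]
gripper_width: 0.0652
```

Run:
```python
from h import *
from station import ctrl
s,p,d=snap(ctrl,'wrist','w6');T=tool(s);print(s['time'],s['tcp_pos'],ch(s['tcp_pos']),np.round(T[:3,1],3),s['contact_force'],s['torque'],s['gripper_width'])
snap(ctrl,'scene','s6');snap(ctrl,'top','t6')
p=cv2.imread('pics/s6.png')[130:290,190:390];p=cv2.resize(p,None,fx=3.6,fy=3.6);cv2.imwrite('pics/s6z.png',p)
```

```text
4.5667 [0.53777697 0.23578175 0.03820979] [ 44.8820699  238.93275787] [ 0.999  0.05  -0.003] [-4.49599446  4.75535463 -1.51320513] [0.88711361 0.79235216 0.03170746] 0.06519375004748384
```

View pics/w6.png

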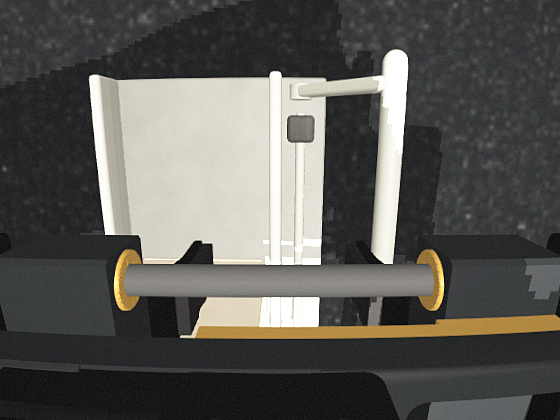

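View pics/s6z.png

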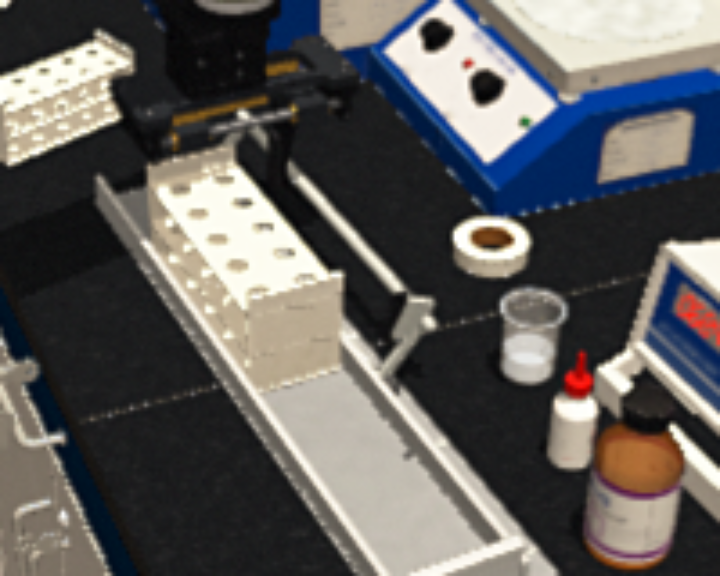

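Run:
```python
from h import *
from station import ctrl
m=ctrl.camera_model('wrist');Tc=np.load('pics/w6_T.npy')@m['T_tool_cam']
g=cv2.imread('pics/w6.png').mean(2)
for r in(170,200,225):
    c=np.where(g[r,340:430]>150)[0]+340;print(r,c.min(),c.max(),ch(onz(m,((c.min()+c.max())/2,r),.055,Tc)))
p=cv2.imread('pics/t6.png');cv2.imwrite('pics/t6z.png',cv2.resize(p[140:250,190:390],None,fx=4,fy=4,interpolation=cv2.INTER_CUBIC))
```

```text
170 377 400 [ 90.94232136 285.96891268]
200 375 398 [ 91.04384701 273.18622923]
225 374 395 [ 91.03392631 262.13249407]
```

View pics/t6z.png

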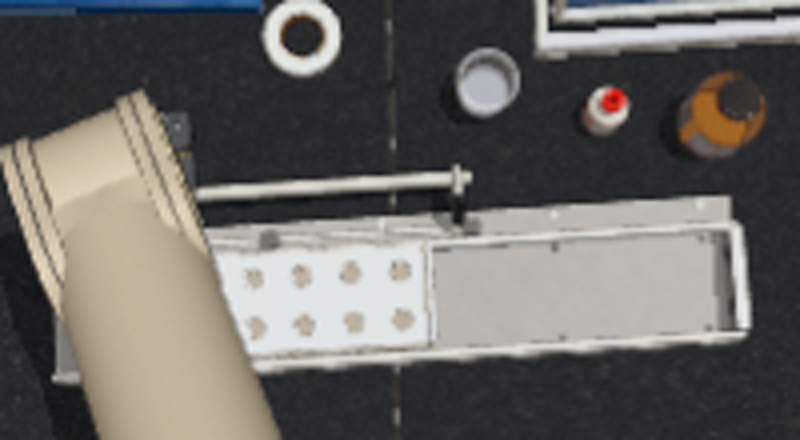

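The gate is at ≈0.65 rad (bar at chute x=91) and the leaf is clear in the top view (460,215). The rack front, at about (432,245), is still short of the gate. I'll push along the chute.

>>> move_arm(
  plan=[
    [0.3, -7, 0, 0, 0, 0, 0.75],
    [0.6, -14, 0, 0, 0, 0, 0.75],
    [1, -21, 0, 0, 0, 0, 0.75],
    [1.3, -28, 0, 0, 0, 0, 0.75],
    [1.6, -35, 0, 0, 0, 0, 0.75],
    [2, -42, 0, 0, 0, 0, 0.75],
    [2.3, -49, 0, 0, 0, 0, 0.75],
    [2.6, -56, 0, 0, 0, 0, 0.75],
  ],
)

```text
time: 5.38
tcp_pos: [0.5405, 0.1793, 0.0383]
eef_rot: [0.512, 0.486, 0.513, -0.489]
contact_force: [-3.5, 4.6, -1.3]
gripper_width: 0.0653
```

Run:
```python
from h import *
from station import ctrl
s,p,d=snap(ctrl,'wrist','w7');T=tool(s);print(s['time'],s['tcp_pos'],ch(s['tcp_pos']),np.round(T[:3,1],3),s['contact_force'],s['torque'],s['gripper_width'])
snap(ctrl,'scene','s7')
p=cv2.imread('pics/s7.png')[130:290,190:390];p=cv2.resize(p,None,fx=3.6,fy=3.6);cv2.imwrite('pics/s7z.png',p)
```

```text
5.3833 [0.54054121 0.17930583 0.03830638] [ 44.98286438 182.38931708] [ 0.999  0.05  -0.003] [-3.52504795  4.60128252 -1.33905341] [0.85657814 0.75695962 0.03626352] 0.06529522956025498
```

View pics/s7z.png

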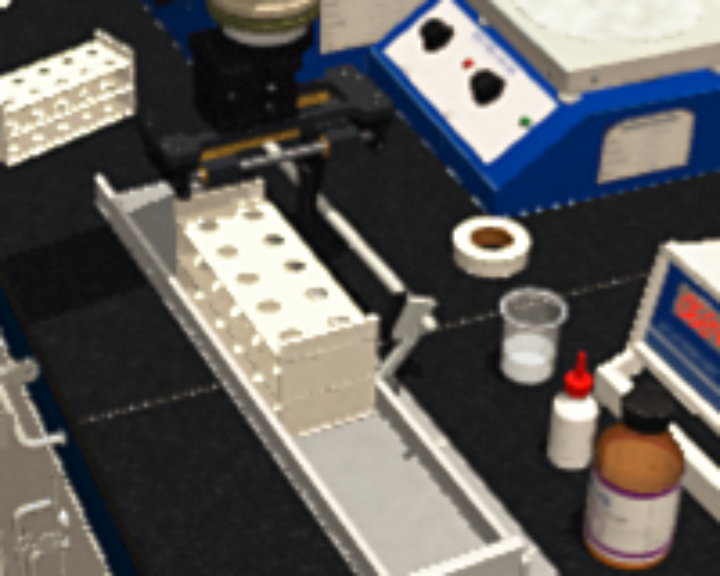

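The rack front (325,425) has reached just past the gate, and the leaf is still open at (410,330). I'll push another ~63 mm with the gate held.

>>> move_arm(
  plan=[
    [0.4, -8, 0, 0, 0, 0, 0.75],
    [0.8, -16, 0, 0, 0, 0, 0.75],
    [1.1, -24, 0, 0, 0, 0, 0.75],
    [1.5, -32, 0, 0, 0, 0, 0.75],
    [1.9, -40, 0, 0, 0, 0, 0.75],
    [2.3, -48, 0, 0, 0, 0, 0.75],
    [2.6, -56, 0, 0, 0, 0, 0.75],
    [3, -63, 0, 0, 0, 0, 0.75],
  ],
)

```text
time: 6.15
tcp_pos: [0.5436, 0.1152, 0.0383]
eef_rot: [0.512, 0.486, 0.512, -0.489]
contact_force: [-4.0, 5.2, -1.4]
gripper_width: 0.0651
```

Run:
```python
from h import *
from station import ctrl
s,p,d=snap(ctrl,'wrist','w8');T=tool(s);print(s['time'],s['tcp_pos'],ch(s['tcp_pos']),np.round(T[:3,1],3),s['contact_force'],s['torque'],s['gripper_width'])
snap(ctrl,'scene','s8')
p=cv2.imread('pics/s8.png')[130:290,190:390];p=cv2.resize(p,None,fx=3.6,fy=3.6);cv2.imwrite('pics/s8z.png',p)
```

```text
6.15 [0.54362929 0.11524487 0.03833667] [ 45.04983234 118.25401187] [ 0.999  0.049 -0.004] [-3.99298308  5.20018343 -1.35020742] [ 0.88140869  0.87503902 -0.02576056] 0.06511286891026788
```

View pics/s8z.png

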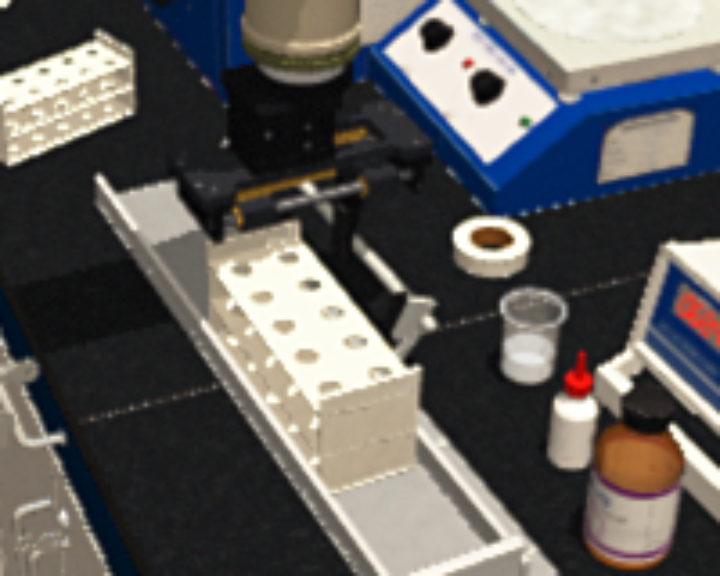

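View pics/w8.png

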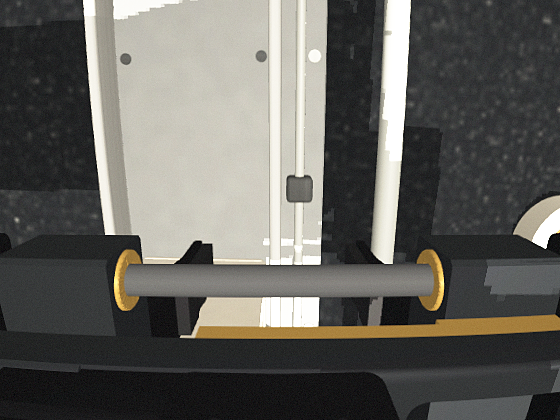

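The front is ~90 mm past the leaf with the gate still held open. Next I back off the rack, ease the gate onto its side, lift clear and close the fingers.

>>> move_arm(
  plan=[
    [-0.3, 6, 0, 0, 0, 0, 0.75],
    [-0.6, 14, 0, 0, 0, 0, 0.75],
    [-6, 20, 0, 0, 0, 0, 0.75],
    [-13, 20, 0, 0, 0, 0, 0.75],
    [-20, 20, 0, 0, 0, 0, 0.75],
    [-27, 20, 0, 0, 0, 0, 0.75],
    [-34, 20, 0, 0, 0, 0, 0.75],
    [-38, 20, 0, 0, 0, 0, 0.75],
  ],
)

```text
time: 6.92
tcp_pos: [0.5049, 0.1335, 0.0385]
eef_rot: [0.511, 0.487, 0.512, -0.49]
contact_force: [0.3, -0.0, 0.3]
gripper_width: 0.0652
```

>>> move_arm(
  plan=[
    [0, 0, 15, 0, 0, 0, 0.75],
    [0, 0, 40, 0, 0, 0, 0.75],
    [0, 0, 70, 0, 0, 0, 0.75],
    [0, 0, 80, 0, 0, 0, 0.4],
    [0, 0, 80, 0, 0, 0, 0],
    [0, 0, 80, 0, 0, 0, 0],
  ],
)

```text
time: 7.42
tcp_pos: [0.505, 0.1336, 0.1186]
eef_rot: [0.512, 0.487, 0.511, -0.489]
contact_force: [-0.4, -0.1, 0.0]
gripper_width: 0.0527
```

Run:
```python
from h import *
from station import ctrl
s,p,d=snap(ctrl,'wrist','w9');T=tool(s);print(s['time'],s['tcp_pos'],ch(s['tcp_pos']),np.round(T[:3,1],3),s['contact_force'],s['torque'],s['gripper_width'])
snap(ctrl,'scene','s9')
p=cv2.imread('pics/s9.png')[130:290,190:390];p=cv2.resize(p,None,fx=3.6,fy=3.6);cv2.imwrite('pics/s9z.png',p)
```

```text
7.4167 [0.50501899 0.13359579 0.11857894] [  7.3468379  138.40334664] [ 0.999  0.047 -0.002] [-0.4362639  -0.12067094  0.02443533] [-0.09026708  0.0338196  -0.0085738 ] 0.05269137682581985
```

View pics/s9z.png

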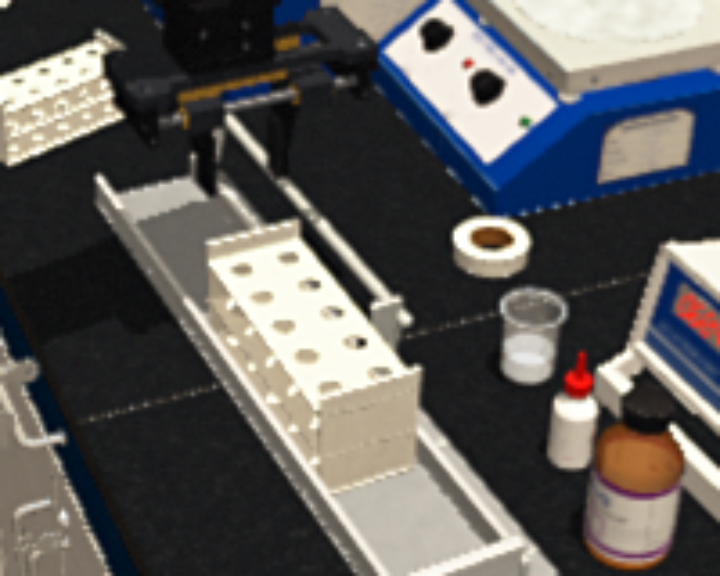

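View pics/w9.png

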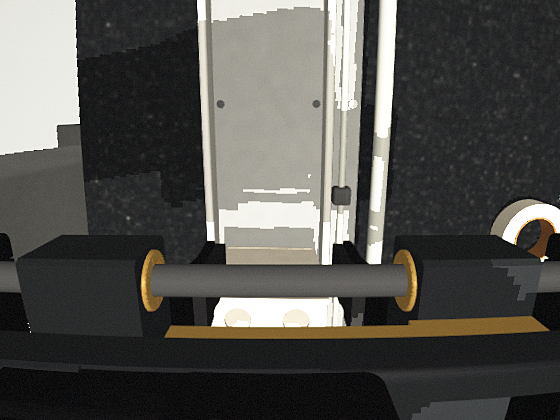

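>>> move_arm(
  plan=[
    [-10, 0, 0, 0, 0, 0, 0],
    [-20, 0, 0, 0, 0, 0, 0],
    [-20, 0, 0, 0, 0, 0, 0],
    [-20, 0, 0, 0, 0, 0, 0],
    [-20, 0, -20, 0, 0, 0, 0],
    [-20, 0, -45, 0, 0, 0, 0],
    [-20, 0, -68, 0, 0, 0, 0],
    [-20, 0, -76, 0, 0, 0, 0],
  ],
)

```text
time: 8.18
tcp_pos: [0.4827, 0.1326, 0.0384]
eef_rot: [0.511, 0.485, 0.512, -0.492]
contact_force: [-0.6, -0.2, -0.4]
gripper_width: 0.0011
```

>>> move_arm(
  plan=[
    [0, -4, 0, 0, 0, 0, 0],
    [0.4, -10, 0, 0, 0, 0, 0],
    [0.7, -16, 0, 0, 0, 0, 0],
    [1, -22, 0, 0, 0, 0, 0],
    [1.3, -28, 0, 0, 0, 0, 0],
    [1.6, -34, 0, 0, 0, 0, 0],
    [1.9, -40, 0, 0, 0, 0, 0],
    [2.2, -46, 0, 0, 0, 0, 0],
  ],
)

```text
time: 8.85
tcp_pos: [0.4855, 0.0876, 0.0396]
eef_rot: [0.511, 0.486, 0.513, -0.49]
contact_force: [-2.2, 6.9, 4.2]
gripper_width: 0.0005
```

Run:
```python
from h import *
from station import ctrl
s,p,d=snap(ctrl,'wrist','w10');T=tool(s);print(s['time'],s['tcp_pos'],ch(s['tcp_pos']),np.round(T[:3,1],3),s['contact_force'],s['torque'],s['gripper_width'])
snap(ctrl,'scene','s10')
p=cv2.imread('pics/s10.png')[130:290,190:390];p=cv2.resize(p,None,fx=3.6,fy=3.6);cv2.imwrite('pics/s10z.png',p)
```

```text
8.85 [0.48551837 0.08760268 0.03958952] [-14.29870493  93.3799071 ] [ 0.999  0.047 -0.007] [-2.20749428  6.88222644  4.21753092] [ 1.21185639  0.52608802 -0.12264683] 0.0004525085306579438
```

View pics/s10z.png

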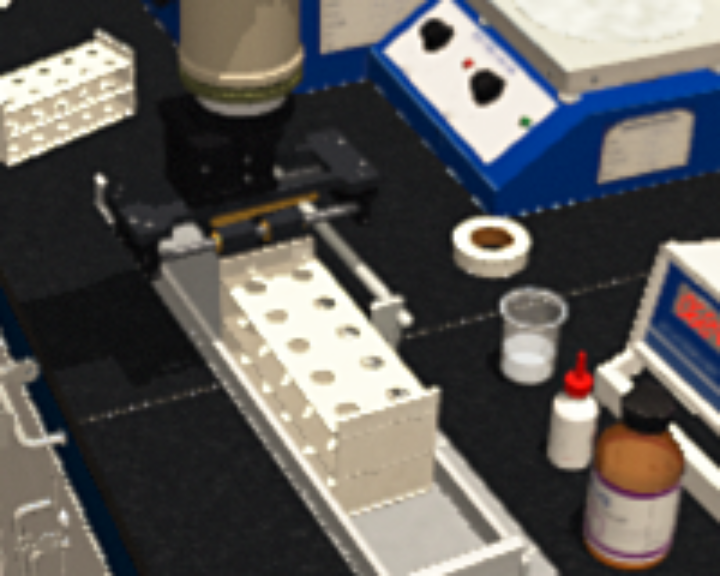

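>>> move_arm(
  plan=[
    [0.3, -6, 0, 0, 0, 0, 0],
    [0.6, -12, 0, 0, 0, 0, 0],
    [0.9, -18, 0, 0, 0, 0, 0],
    [1.1, -24, 0, 0, 0, 0, 0],
    [1.4, -30, 0, 0, 0, 0, 0],
    [1.7, -36, 0, 0, 0, 0, 0],
    [2, -42, 0, 0, 0, 0, 0],
    [2.3, -48, 0, 0, 0, 0, 0],
  ],
)

```text
time: 9.62
tcp_pos: [0.488, 0.0383, 0.0397]
eef_rot: [0.511, 0.486, 0.512, -0.491]
contact_force: [-2.6, 6.1, 3.6]
gripper_width: 0.0005
```

Run:
```python
from h import *
from station import ctrl
s,p,d=snap(ctrl,'wrist','w11');T=tool(s);print(s['time'],s['tcp_pos'],ch(s['tcp_pos']),np.round(T[:3,1],3),s['contact_force'],s['torque'],s['gripper_width'])
snap(ctrl,'scene','s11')
p=cv2.imread('pics/s11.png')[130:290,190:390];p=cv2.resize(p,None,fx=3.6,fy=3.6);cv2.imwrite('pics/s11z.png',p)
```

```text
9.6167 [0.48798169 0.03826918 0.03972772] [-14.16204532  43.98513349] [ 0.999  0.046 -0.006] [-2.55688124  6.07241684  3.61479706] [ 1.17400673  0.48582019 -0.01547717] 0.000466136635445752
```

View pics/s11z.png

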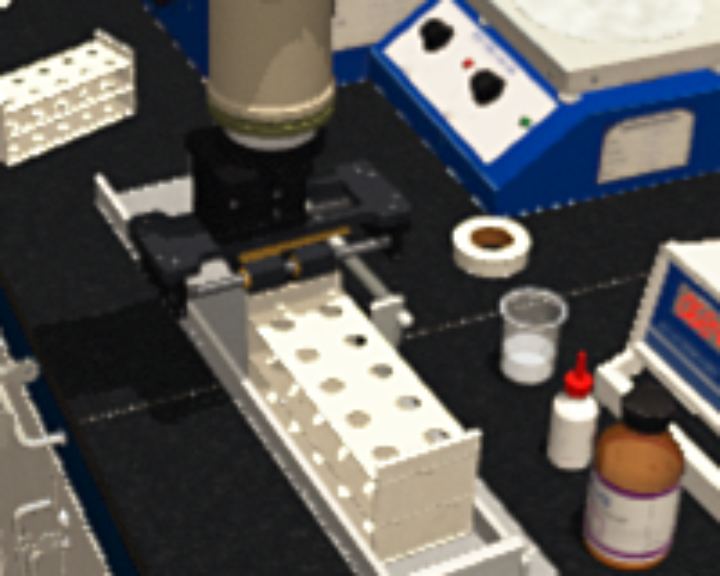

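View pics/w11.png

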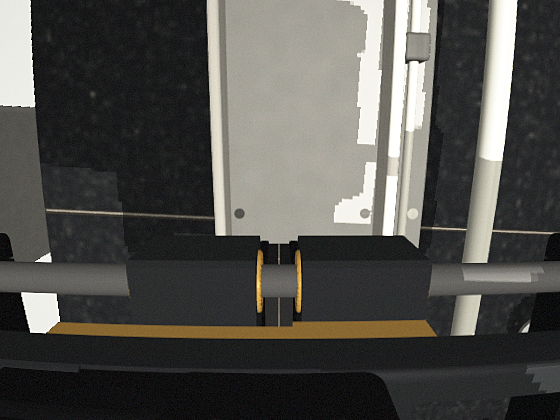

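>>> move_arm(
  plan=[
    [0.3, -6, 0, 0, 0, 0, 0],
    [0.6, -12, 0, 0, 0, 0, 0],
    [0.9, -18, 0, 0, 0, 0, 0],
    [1.1, -24, 0, 0, 0, 0, 0],
    [1.4, -30, 0, 0, 0, 0, 0],
    [1.7, -35, 0, 0, 0, 0, 0],
    [1.8, -39, 0, 0, 0, 0, 0],
    [2, -42, 0, 0, 0, 0, 0],
  ],
)

```text
time: 10.38
tcp_pos: [0.4902, -0.0063, 0.0395]
eef_rot: [0.511, 0.486, 0.511, -0.492]
contact_force: [-0.2, 1.9, -0.7]
gripper_width: 0.0005
```

Run:
```python
from h import *
from station import ctrl
s,p,d=snap(ctrl,'scene','s12');print(s['time'],s['tcp_pos'],ch(s['tcp_pos']),s['contact_force'],s['torque'])
p=cv2.imread('pics/s12.png')[130:310,190:390];p=cv2.resize(p,None,fx=3.3,fy=3.3);cv2.imwrite('pics/s12z.png',p)
```

```text
10.3833 [ 0.49017078 -0.00626263  0.03954469] [-14.07312196  -0.60036553] [-0.20660001  1.8693447  -0.73435033] [0.38628823 0.05908512 0.03588783]
```

View pics/s12z.png

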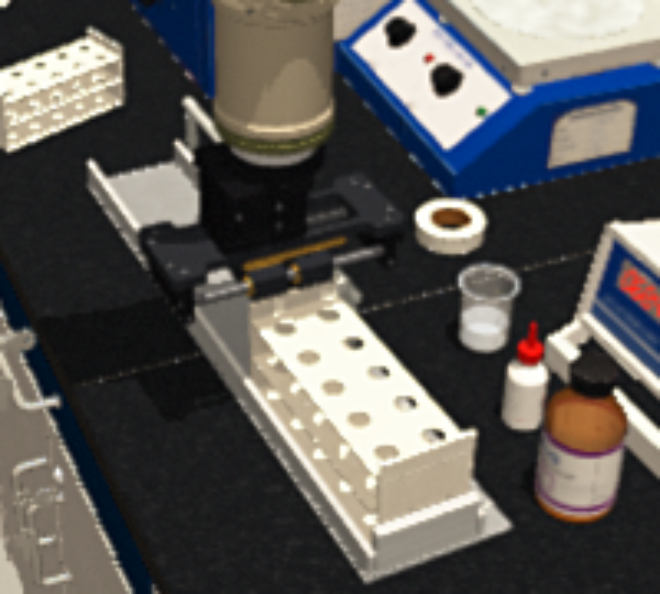

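>>> move_arm(
  plan=[
    [0, -1.5, 0, 0, 0, 0, 0],
    [0.1, -3, 0, 0, 0, 0, 0],
    [0.2, -4, 0, 0, 0, 0, 0],
    [0.2, -4, 0, 0, 0, 0, 0],
  ],
)

```text
time: 10.77
tcp_pos: [0.4909, -0.0091, 0.0397]
eef_rot: [0.511, 0.486, 0.511, -0.491]
contact_force: [0.4, 7.1, 0.1]
gripper_width: 0.0004
```

>>> move_arm(
  plan=[
    [0.1, -2, 0, 0, 0, 0, 0],
    [0.1, -4, 0, 0, 0, 0, 0],
    [0.1, -5, 0, 0, 0, 0, 0],
    [0.1, -5, 0, 0, 0, 0, 0],
  ],
)

```text
time: 11.1
tcp_pos: [0.4922, -0.0094, 0.0403]
eef_rot: [0.511, 0.487, 0.513, -0.488]
contact_force: [1.4, 18.7, 1.1]
gripper_width: 0.0005
```

The push is blocked at 18.7 N with no further travel, which fits contact with the stop. I'll retract and verify.

>>> move_arm(
  plan=[
    [0, 5, 0, 0, 0, 0, 0],
    [-0.5, 15, 0, 0, 0, 0, 0],
    [-1.5, 30, 0, 0, 0, 0, 0],
    [-2, 45, 0, 0, 0, 0, 0],
    [-2, 45, 30, 0, 0, 0, 0],
    [-2, 45, 65, 0, 0, 0, 0],
    [-2, 45, 100, 0, 0, 0, 0],
    [-2, 45, 130, 0, 0, 0, 0],
  ],
)

```text
time: 11.77
tcp_pos: [0.4902, 0.0353, 0.1725]
eef_rot: [0.512, 0.487, 0.512, -0.488]
contact_force: [0.5, 0.2, -0.5]
gripper_width: 0.0004
```

>>> move_arm(
  plan=[
    [-10, 30, 10, 0, 0, 0, 0],
    [-25, 65, 20, 0, 0, 0, 0],
    [-40, 100, 30, 0, 0, 0, 0],
    [-55, 135, 40, 0, 0, 0, 0],
    [-70, 170, 40, 0, 0, 0, 0],
    [-80, 200, 40, 0, 0, 0, 0],
    [-80, 220, 40, 0, 0, 0, 0],
    [-80, 220, 40, 0, 0, 0, 0],
  ],
)

```text
time: 12.43
tcp_pos: [0.4086, 0.2596, 0.2123]
eef_rot: [0.513, 0.486, 0.514, -0.487]
contact_force: [-0.5, -0.9, -0.0]
gripper_width: 0.0006
```

Run:
```python
from h import *
from station import ctrl
s,p,d=snap(ctrl,'scene','s13');print(s['time'],s['tcp_pos'],s['contact_force'])
p=p[130:310,190:390];cv2.imwrite('pics/s13z.png',cv2.resize(p,None,fx=3.3,fy=3.3,interpolation=cv2.INTER_CUBIC))
s,p,d=snap(ctrl,'top','t13')
cv2.imwrite('pics/t13z.png',cv2.resize(p[140:250,190:390],None,fx=4,fy=4,interpolation=cv2.INTER_CUBIC))
```

```text
12.4333 [0.40864566 0.2596365  0.21228656] [-0.51200457 -0.85358923 -0.04858546]
```

View pics/s13z.png

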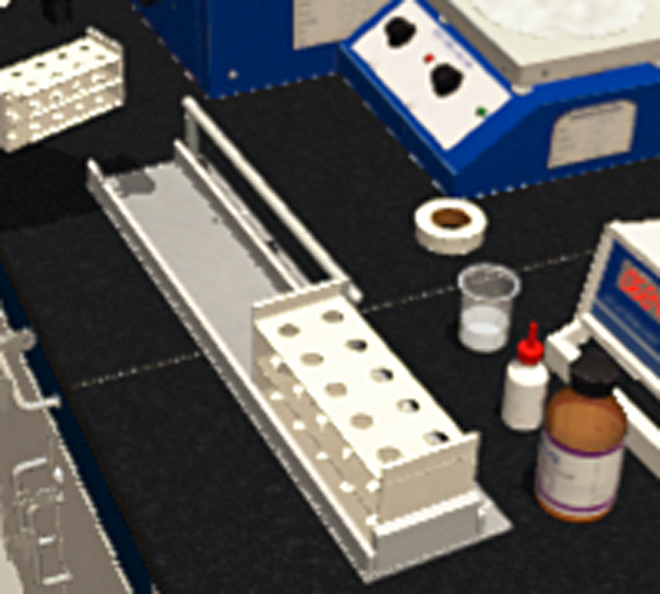

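View pics/t13z.png

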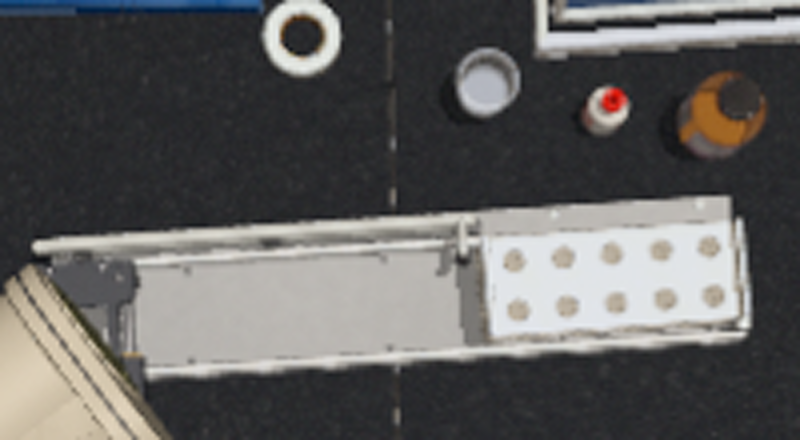

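Run:
```python
from h import *
from station import ctrl
m=ctrl.camera_model('top')
for n,u,v,z in(('rear far',482,238,.095),('rear near',489,341,.095),('front far',735,220,.095),('front near',742,322,.095),('bar_r',478,224,.066),('leafin',463,260,.083)):
    print(n,np.round(ch(onz(m,(190+u/4-.375,140+v/4-.375),z)),1))
a=cv2.imread('pics/top0.png')[140:185,290:390].astype(int);b=cv2.imread('pics/t13.png')[140:185,290:390].astype(int);print('bottles diff max',abs(a-b).max(), (abs(a-b).max(2)>25).sum())
p=cv2.imread('pics/s13.png')[230:310,290:350];cv2.imwrite('pics/s13e.png',cv2.resize(p,None,fx=7,fy=7,interpolation=cv2.INTER_CUBIC))
```

```text
rear far [ 37.8 -14.2]
rear near [-41.1 -13.9]
front far [  39.4 -209.3]
front near [ -39.1 -207.9]
bar_r [ 52.3 -14.1]
leafin [23.1  0.7]
bottles diff max 9 0
```

View pics/s13e.png

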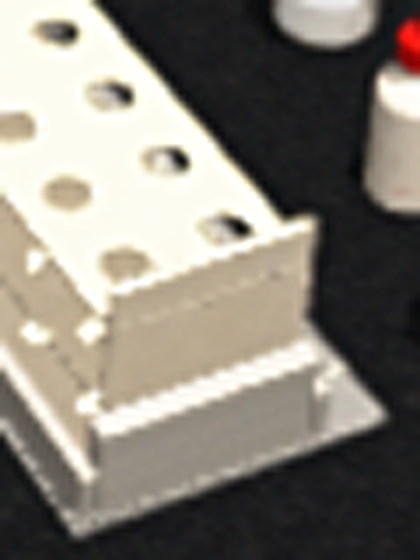

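Run:
```python
from station import ctrl
print(ctrl.finish_job())
```

```text
the job is handed in; nothing more can be done
None
```

The rack is home against the end stop with the gate shut behind it, and the job is handed in after about 12.5 s of the 54 s.

**What I did:**
- **Opening the gate:** I pushed the bar out with one fingertip to about 0.65 rad.
- **First push:** With that fingertip holding the gate open, the other fingertip pushed the rack until its front was about 90 mm past the leaf.
- **Release:** I backed off, eased the gate onto the rack's side and lifted the arm clear.
- **Final push:** With the fingers closed, I pushed the rack on until it stopped moving, at 18.7 N.

**Last checks:**
- **Rack position:** The rear face measured at chute y of about -14 mm, against a nominal -15 mm. That is within measuring error and fits the hard stop I felt.
- **Front edge reading:** The front top edge read about -208 to -209 mm, against -215 mm. The same top-view corner method also made the rack about 5 mm short along its length. I took this as pixel error and trusted the contact force.
- **Gate:** The bar and leaf are back where they were at the start.
- **Other items:** The amber bottle, dropper bottle and beaker show no change in the top picture.
- **Robot:** The arm was clear and touching nothing at hand-in.

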